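# Hold a bearing block against the sprung stop for clamping

## Task

Pick up the aluminium block and set it flat on the bed of the black fixture with the hand lever, lengthwise and just short of the red sprung stop; then slide it end-on, square and centred, against the stop and press it gently and steadily at about 10 N, so that the stop's front face stands beside the green marks, without ever driving the spring to its end. I will screw it down while you hold, so finish with the gripper still on the block and still pressing. Leave the dark steel jaw and the brass bush where they lie.

Things in the scene. Friction and masses are not known exactly. Their poses are not given: they have to be found in the camera images.
- block: the workpiece: solid bare aluminium block, 40 (x) x 90 (y, long axis) x 45 (z) mm, about 0.42 kg, with dark hole marks on its top and ends and a brass ring on top; origin at the centre of its underside. Both ends are alike (a half turn does not matter). It stands on the bench.
- fixture: black fixture fixed to the bench (place, yaw vary): base plate 150 (x) x 260 (y) x 12 mm, tower, flat aluminium bed 130 (x) x 240 (y) mm, its top 82 mm above the bench. Origin on the bench under the bed's middle. The stop is on the +y half, at x = 0; the -y half is free. Green marks on the bed beside the stop (|x| 36 to 60 mm) span y = 65 to 72.5 mm.
- lever_end (a point): top end of the fixture's hand lever, which slants up and outward beyond the fixture's +y end (y = 145 to 255 mm, up to 200 mm above the bench); not to be used
- bracket_top (a point): middle of the top of the fixed dark bracket behind the stop: 80 (x) x 25 (y) mm, 45 mm above the bed, its front at y = 90 mm in the fixture's frame
- stop: red sprung stop plate, 60 (x) x 12 (y) x 40 (z) mm, axes as the fixture's; origin at bed height under the middle of its front face, which looks to -y. At rest it is at y = 60 mm in the fixture's frame; pushed to +y it slides back up to 16 mm. Spring: 3 N plus 0.8 N per mm, so 10 N at 8.75 mm; the face lies beside the green marks from 7 N (5 mm) to 13 N (12.5 mm).
- jaw: bystander: stepped dark steel vice jaw, 35 x 70 x 40 mm, loose on the bench; origin at the centre of its underside
- bush: bystander: round flanged brass bush, 52 mm diameter, 34 mm high, loose on the bench; origin at the centre of its underside
There are look-alikes about, which are no part of the job. Leave any purple or turquoise look-alike of the block alone.

How it is judged:
By the outcome, as a careful person would: the job done as asked, in the order asked, and still so for the second after the job is handed in, while the arm keeps its last pose, push and grip.
It also fails if it takes over 51 s, if anything falls off the work surface, if the arm or the gripper's body presses on something with over 40 N, if the wrist force passes 120 N, or if a joint passes its speed limit or range.

## Robot

A 6-joint arm with a two-finger parallel gripper is mounted at the origin on the work surface. World frame = base frame: x ahead of the robot, y to its left, z up, the work surface at z = 0. Lengths are in m, angles in rad, forces in N, time in s.
With the tool pointing down it reaches from about 0.325 to 1 m from the base axis. Payload 5.1 kg.
Tool frame: the origin (TCP) lies at the centre of the arm's flange, where the gripper is bolted on; the fingertips stand 173 mm ahead of it and the grasp point (between the pads) lies 155 mm ahead of it; z points along the fingers, y is the line along which they close (so a half turn about z gives the same grasp; the last joint's range is limited). The gripper opens to 85 mm and grips with 20 to 120 N. Pads are 22 mm wide; open, the fingers measure 114 mm over their backs; the gripper's body (76 mm by 85 mm) begins 54 mm behind the grasp point. The pads swing forward as they close: fully open they stand 13 mm farther back than shut.
Start: joints at [1.037, 0.124, 1.65, -0, 1.367, -0.083], TCP at [0.283, 0.585, 0.405] pointing down, gripper open.
Joint ranges: [-2.61, 2.61], [-1.02, 2.33], [0.03, 2.71], [-1.35, 4.49], [0.32, 2.68], [-2.91, 2.91]. Speed limits (rad/s): [2.57, 2.57, 3.14, 3.14, 3.14, 3.14].

## Interface

Orientations are given as a unit quaternion [w, x, y, z].
In Python, from bench import state, imaging, r gives the robot as it stands.
- The arm moves only by the tool drive_tool, never from a script. Its argument "rows" is a list of rows, each a list of 6 numbers: the shift along the tool's x, y, z as a fraction of full scale, then the turn, a rotation vector about the tool's x, y, z as a fraction of full scale. In form: [[x, y, z, wx, wy, wz], ...]. A call has 1 to 12 rows; each row is the pose to reach, as a shift and turn from the pose commanded when the call began, along the tool's axes at that moment; what a row does not reach only later rows make up. Full scale, the value 1, is 800 mm for a shift and pi/4 rad for a turn. A row lasts 1/10 s, in which the tool goes at most 50 mm and 8.59 degrees, less where a joint would pass 70% of its speed; a pose out of reach is approached as far as the arm can. A call with a number of a shift or a turn outside -1 to 1 is refused whole. A call with a gripper value outside its range is refused whole. "claw" is the opening, from -1 (shut) to 1 (fully open), set as the call begins (left out, the last holds). The fingers move at their own pace and stop on an object; the grip force is fixed at half the most. Time passes only in rows, so rows that repeat a pose let the fingers close. It gives the time, the measured TCP pose, the force, the opening and the grip force at its end, in the units of the state.
- state(): the state, without advancing time (a new reading comes with each control period).
- imaging.read_camera(name): name is "side" or "top"; returns (picture, depth): 480x640x3 uint8, blue, green, red; 480x640 float32, m along the optical axis (not along the pixel's ray), 0 where there is no reading.
- imaging.calibration(name): a dict with "vfov" (degrees; the focal length in pixels is half the picture's height over the tangent of half this angle, whatever the lens; pixels are square), "cx", "cy" (the principal point, pixels), "origin" and "orientation" of the camera in the world. Camera axes: x right, y down, z forward; pixel columns grow to the right and rows downward; lengths in m; the calibration is good to about 2 mm. A picture is of the moment at which its call begins. calibration takes no time and is no camera call.
- r.job_done(): hands the job in; it is judged then, once.
The state is a dict: "clock": time; "joints": joint angles; "dq": joint speeds; "joint_efforts": joint torques, N m; "ee_pos": TCP position; "eef_rot": TCP orientation; "force": force on the tool from outside, world axes, zero at the start; "wrist_torque": the same for the moment, N m; "gripper_width": opening from 0.0 (shut) to 1.0 (fully open); "grasp_force": force on a finger pad.
Only numpy, scipy, OpenCV 4.12 (cv2) and the standard library are available. Lean on these libraries where they do the work, as an engineer would, in place of code of your own. Each camera call takes 0.05 s, during which the arm holds its last target. There are 200 camera calls.

## Working session

There is one attempt and no reset: what is moved stays moved. The work goes in short steps, Python scripts to look and compute and a tool call to move; the robot and the scene stay as the last step left them, time stands still between calls to the robot, and variables do not carry over. Pictures are saved under pics/ and viewed, at most 10 in all, crops included, and the job is handed in when it is done.

Besides the shell and the picture viewer there is one more tool, called in YAML: its name, and indented under it one key for each argument. drive_tool: Moves the arm, as the interface text tells. Shift numbers are shares of 800 mm and turn numbers shares of pi/4 rad, none past 1 either way. Its arguments: {"type":"object","properties":{"rows":{"type":"array"},"claw":{"type":"number"}},"required":["rows"]}

```bash
ls; mkdir -p pics; cat > h.py <<'E'
import numpy as np, cv2
from scipy.spatial.transform import Rotation as R
from bench import state, imaging, r
def cal(n):
    c=imaging.calibration(n); f=240/np.tan(np.radians(c["vfov"])/2)
    o=np.array(c["orientation"],float)
    M=R.from_quat(np.r_[o[1:],o[0]]).as_matrix() if o.size==4 else o.reshape(3,3)
    return f,c["cx"],c["cy"],np.array(c["origin"]),M,c
def onplane(n,uv,z):
    f,cx,cy,o,M,_=cal(n); uv=np.atleast_2d(uv).astype(float)
    d=np.c_[(uv[:,0]-cx)/f,(uv[:,1]-cy)/f,np.ones(len(uv))]@M.T
    return o+d*((z-o[2])/d[:,2])[:,None]
def cloud(n,D):
    f,cx,cy,o,M,_=cal(n); v,u=np.mgrid[:480,:640]
    return (np.stack([(u-cx)/f*D,(v-cy)/f*D,D],-1)@M.T)+o
def grab(n,save):
    p,d=imaging.read_camera(n); cv2.imwrite(f"pics/{save}.png",p); np.savez(f"pics/{save}.npz",p=p,d=d); return p,d
E
python3 - <<'E'
from h import *
for n in("top","side"):
    p,d=grab(n,n+"0"); print(cal(n)[5])
print(state())
E
```

```text
pics
{'vfov': 48.33245009044139, 'cx': 321.3969402546272, 'cy': 229.19024846548484, 'origin': array([0.42282127, 0.0568073 , 1.18346388]), 'orientation': array([ 0.01996565, -0.69737601,  0.71632097, -0.01234268])}
{'vfov': 55.17534563571143, 'cx': 312.2194694327539, 'cy': 236.0954128796046, 'origin': array([ 0.19671991, -0.61084005,  0.69978905]), 'orientation': array([-0.41722233,  0.88707718, -0.18015264,  0.08102245])}
{'clock': 0.1, 'joints': array([ 1.03740086e+00,  1.24454658e-01,  1.65155551e+00,  5.11081120e-06,
        1.36750789e+00, -8.25750233e-02]), 'dq': array([-3.65692068e-06, -1.13100240e-04, -2.94660220e-03,  9.75582638e-04,
       -2.67003981e-03, -1.74905537e-03]), 'joint_efforts': array([ 1.99139198e-03, -4.24933004e+01, -3.66652501e+01, -4.50373307e-05,
        3.97835596e-03,  2.52374527e-06]), 'ee_pos': array([0.2831022 , 0.58485566, 0.40355538]), 'eef_rot': array([-2.94217304e-04,  2.23506625e-01,  9.74701935e-01, -9.16644567e-04]), 'force': array([0.07227494, 0.27755208, 0.54647578]), 'wrist_torque': array([-0.02533617, -0.00662563, -0.0438884 ]), 'grasp_force': 0.0, 'gripper_width': 0.9965083786206101}
```

View pics/top0.png

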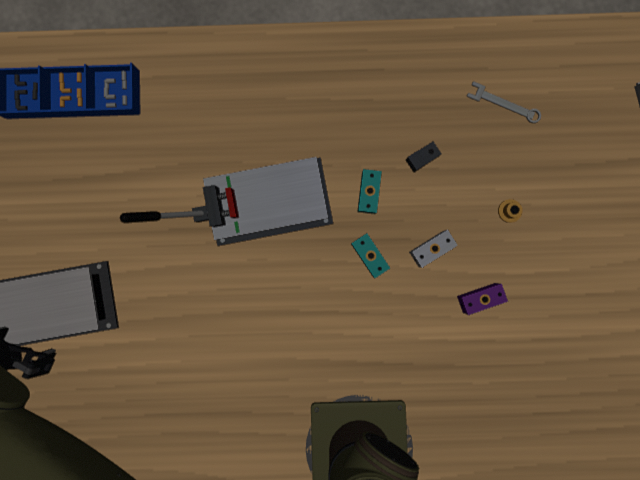

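View pics/side0.png

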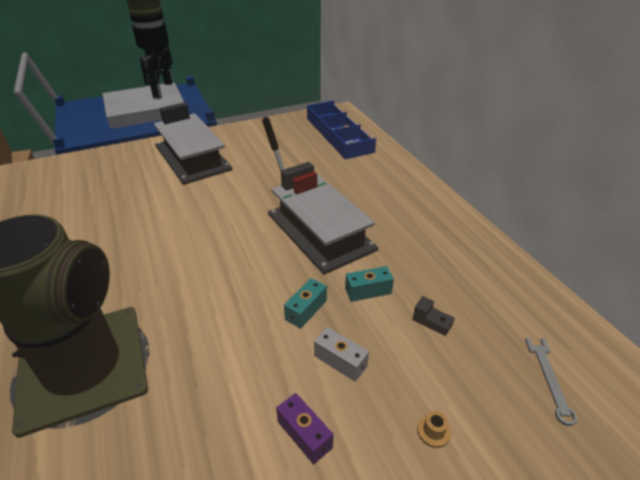

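The top view shows the lever fixture with its bed around (268,200), the red stop at (231,203) and the lever to the left. The bare-metal block is at (434,248), the jaw at (424,156) and the bush at (510,210).

Block candidates are silver (434,248), turquoise (370,190) and (371,255), and purple (483,299). Only the silver one is bare aluminium. Of the fixtures, the one at (265,203) has the lever, and the one at (60,300) has no lever or red stop.

```bash
cat > meas.py <<'E'
from h import *
def rect(n,p,P,seed,zlo,zhi,z,sat=60):
    hsv=cv2.cvtColor(p,cv2.COLOR_BGR2HSV)
    m=((P[...,2]>zlo)&(P[...,2]<zhi)&(hsv[...,1]<sat)&(hsv[...,2]>60)).astype(np.uint8)
    m=cv2.morphologyEx(m,cv2.MORPH_CLOSE,np.ones((7,7)))
    m=cv2.morphologyEx(m,cv2.MORPH_OPEN,np.ones((5,5)))
    k,l=cv2.connectedComponents(m); m=(l==l[seed[1],seed[0]]).astype(np.uint8)
    c=max(cv2.findContours(m,0,2)[0],key=cv2.contourArea).reshape(-1,2)
    w=onplane(n,c,z)[:,:2]
    (cx,cy),(a,b),t=cv2.minAreaRect((w*1000).astype(np.float32))
    if a<b: a,b,t=b,a,t+90
    t=(t+90)%180-90
    return np.r_[cx,cy,a,b,t],m
E
python3 - <<'E'
from meas import *
Z=np.load("pics/top0.npz");p,d=Z["p"],Z["d"];P=cloud("top",d)
print("heights",P[248,425],P[200,280],P[190,370],P[203,212])
b,_=rect("top",p,P,(425,244),.035,.055,.045);print("block x,y,l,w,ang",b.round(1))
f,_=rect("top",p,P,(285,200),.072,.092,.082);print("bed",f.round(1))
hsv=cv2.cvtColor(p,cv2.COLOR_BGR2HSV)
red=((hsv[...,0]<8)|(hsv[...,0]>172))&(hsv[...,1]>150)&(hsv[...,2]>60)
v,u=np.nonzero(red); ok=(abs(u-231)<20)&(abs(v-203)<30);v,u=v[ok],u[ok]
print("red rect top .122",cv2.minAreaRect((onplane("top",np.c_[u,v],.122)[:,:2]*1000).astype(np.float32)), np.median(P[v,u],0))
g=(abs(hsv[...,0].astype(int)-60)<20)&(hsv[...,1]>90)
v,u=np.nonzero(g); ok=(abs(u-233)<20)&(abs(v-205)<40);v,u=v[ok],u[ok]
for s in(v<203,v>=203): print("green",onplane("top",np.c_[u[s],v[s]],.082).mean(0).round(4),s.sum())
a=cv2.resize(p[215:300,340:520],None,fx=4,fy=4,interpolation=2)[:300]
c=cv2.resize(p[145:255,195:345],None,fx=4.8,fy=4.8,interpolation=2)[:300,:720]
c=cv2.resize(p[145:255,195:345],(409,300),interpolation=2)
o=np.zeros((600,720,3),np.uint8);o[:300]=a[:,:720];o[300:,:409]=c;cv2.imwrite("pics/c1.png",o)
E
```

```text
heights [ 0.42913255 -0.15032684  0.04542973] [0.5360733  0.15200812 0.08211259] [ 0.55597084 -0.0375905   0.04517606] [0.52919503 0.28336382 0.12726094]
block x,y,l,w,ang [ 428.2 -170.1   89.6   40.1  -59.8]
bed [541.  182.8 239.6 129.9 -80.7]
red rect top .122 ((530.62060546875, 248.20126342773438), (58.56635665893555, 11.039993286132812), 9.52700138092041) [0.53047577 0.24762892 0.12421049]
green [0.5783 0.2589 0.082 ] 36
green [0.4829 0.2433 0.082 ] 33
```

View pics/c1.png

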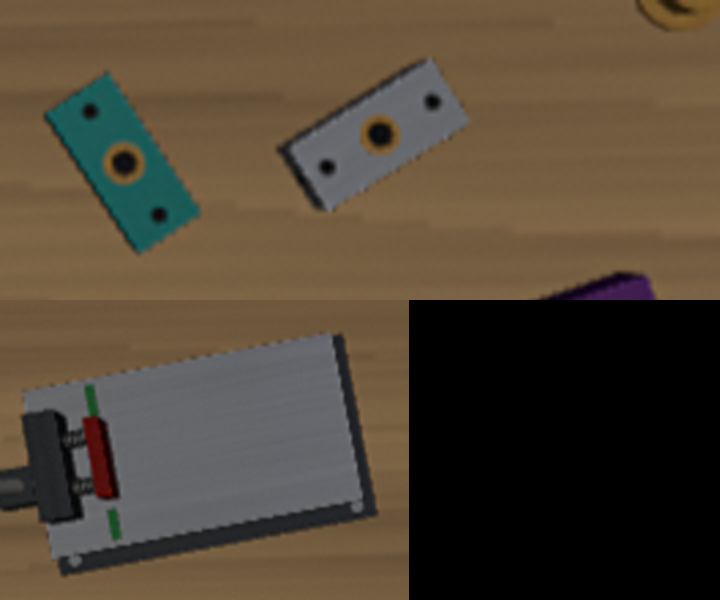

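The crop confirms it: the bare silver block has a brass ring and two dark holes, at crop (375,135). The measured sizes match (89.6×40.1 for the block, 240×130 for the bed), and the stop and green marks agree with a fixture at (541,183) mm, yaw 9.3°.

```bash
cat > go.py <<'E'
from h import *
import sys
# target world TCP (m) and yaw of tool y (deg); prints shift/turn fractions
def go(x,y,z,yaw):
    s=state();q=s["eef_rot"];T=R.from_quat(np.r_[q[1:],q[0]])
    a=np.radians(yaw);Y=np.array([np.cos(a),np.sin(a),0]);Zz=np.array([0,0,-1.])
    G=R.from_matrix(np.c_[np.cross(Y,Zz),Y,Zz])
    sh=T.inv().apply(np.array([x,y,z])-s["ee_pos"])
    print((sh/.8).round(4),((T.inv()*G).as_rotvec()/(np.pi/4)).round(4),"mm",(sh*1000).round(1),s["clock"])
if __name__=="__main__": go(*map(float,sys.argv[1:]))
E
python3 go.py .428 -.170 .29 30.2; python3 go.py .428 -.170 .38 30.2
```

```text
[-0.5742 -0.7701  0.1433] [-2.400e-03  5.000e-04  7.549e-01] mm [-459.3 -616.1  114.7] 0.1
[-0.5741 -0.7703  0.0308] [-2.400e-03  5.000e-04  7.549e-01] mm [-459.3 -616.3   24.7] 0.1
```

drive_tool:
  rows:
    - [-0.574,-0.77,0.03,0,0,0.755]
    - [-0.574,-0.77,0.03,0,0,0.755]
    - [-0.574,-0.77,0.03,0,0,0.755]
    - [-0.574,-0.77,0.03,0,0,0.755]
    - [-0.574,-0.77,0.03,0,0,0.755]
    - [-0.574,-0.77,0.03,0,0,0.755]
    - [-0.574,-0.77,0.03,0,0,0.755]
    - [-0.574,-0.77,0.03,0,0,0.755]
    - [-0.574,-0.77,0.03,0,0,0.755]
    - [-0.574,-0.77,0.03,0,0,0.755]
    - [-0.574,-0.77,0.14,0,0,0.755]
    - [-0.574,-0.77,0.14,0,0,0.755]
  claw: 1

```text
clock: 1.3
ee_pos: [0.395, -0.0001, 0.3554]
eef_rot: [0.001, 0.499, 0.867, 0.001]
force: [1.2, 0.0, -0.1]
gripper_width: 1.004
grasp_force: 0.0
```

```bash
python3 go.py .428 -.170 .29 30.2
```

```text
[-0.2042 -0.0712  0.0819] [ 0.0025  0.0017 -0.0004] mm [-163.4  -57.    65.5] 1.3
```

drive_tool:
  rows:
    - [-0.204,-0.071,0.082,0,0,0]
    - [-0.204,-0.071,0.082,0,0,0]
    - [-0.204,-0.071,0.082,0,0,0]
    - [-0.204,-0.071,0.082,0,0,0]
    - [-0.204,-0.071,0.082,0,0,0]
    - [-0.204,-0.071,0.082,0,0,0]
    - [-0.204,-0.071,0.082,0,0,0]

```text
clock: 2.0
ee_pos: [0.4282, -0.1672, 0.2899]
eef_rot: [0.0, 0.498, 0.867, 0.0]
force: [-0.5, 0.1, -0.1]
gripper_width: 1.002
grasp_force: 0.0
```

```bash
python3 - <<'E'
from h import *
grab("side","side1");grab("top","top1")
p=cv2.imread("pics/side1.png");cv2.imwrite("pics/c2.png",cv2.resize(p[200:440,220:520],None,fx=2.5,fy=2.5))
E
python3 go.py .428 -.170 .181 30.2
```

```text
[-0.0032 -0.0024  0.1366] [0.0008 0.001  0.002 ] mm [ -2.5  -1.9 109.2] 2.1
```

View pics/c2.png

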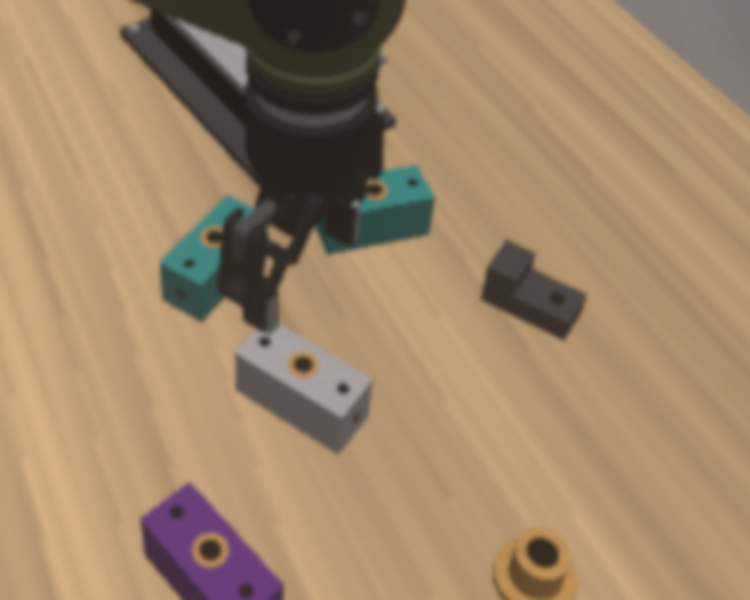

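The crop shows the open fingers above the silver block, crop (305,365), with the pads lined up across its width. The neighbours are clear, so I'm going down.

drive_tool:
  rows:
    - [-0.003,-0.002,0.05,0,0,0.002]
    - [-0.003,-0.002,0.09,0,0,0.002]
    - [-0.003,-0.002,0.12,0,0,0.002]
    - [-0.003,-0.002,0.137,0,0,0.002]
    - [-0.003,-0.002,0.137,0,0,0.002]
    - [-0.003,-0.002,0.137,0,0,0.002]

```text
clock: 2.7
ee_pos: [0.4287, -0.1706, 0.1812]
eef_rot: [0.001, 0.499, 0.867, 0.0]
force: [1.6, -0.6, 0.8]
gripper_width: 0.996
grasp_force: 0.0
```

```bash
python3 go.py .428 -.170 .181 30.2
```

```text
[ 0.001  -0.0004  0.0002] [ 0.0011  0.0017 -0.0011] mm [ 0.8 -0.3  0.2] 2.7
```

drive_tool:
  rows:
    - [0,0,0,0,0,0]
    - [0,0,0,0,0,0]
    - [0,0,0,0,0,0]
    - [0,0,0,0,0,0]
    - [0,0,0,0,0,0]
    - [0,0,0,0,0,0]
    - [0,0,0,0,0,0]
    - [0,0,0,0,0,0]
    - [0,0,0,0,0,0]
    - [0,0,0,0,0,0]
  claw: -1

```text
clock: 3.7
ee_pos: [0.4288, -0.171, 0.1813]
eef_rot: [0.001, 0.499, 0.866, 0.0]
force: [0.5, 2.4, 7.3]
gripper_width: 0.459
grasp_force: 62.1
```

drive_tool:
  rows:
    - [0,0,-0.03,0,0,0]
    - [0,0,-0.08,0,0,0]
    - [0,0,-0.13,0,0,0]
    - [0,0,-0.175,0,0,0]
    - [0,0,-0.175,0,0,0]
    - [0,0,-0.175,0,0,0]

```text
clock: 4.3
ee_pos: [0.4275, -0.1705, 0.3189]
eef_rot: [-0.001, 0.499, 0.866, -0.0]
force: [-0.2, 0.6, -5.7]
gripper_width: 0.462
grasp_force: 62.5
```

```bash
python3 go.py .5403 .1878 .32 9.3; python3 -c "
from h import *;s=state();print(s['force'],s['grasp_force'])"
```

```text
[ 0.3167  0.3466 -0.0014] [-0.0013 -0.0012  0.4622] mm [253.4 277.2  -1.1] 4.3
[-0.24284438  0.60291126 -5.67005808] 62.54136800765991
```

drive_tool:
  rows:
    - [0.04,0.043,0,0,0,0.1]
    - [0.08,0.087,0,0,0,0.2]
    - [0.12,0.131,0,0,0,0.3]
    - [0.16,0.175,0,0,0,0.4]
    - [0.2,0.219,0,0,0,0.462]
    - [0.24,0.263,0,0,0,0.462]
    - [0.28,0.306,0,0,0,0.462]
    - [0.305,0.334,0,0,0,0.462]
    - [0.317,0.347,0,0,0,0.462]
    - [0.317,0.347,0,0,0,0.462]
    - [0.317,0.347,0,0,0,0.462]
    - [0.317,0.347,0,0,0,0.462]

```text
clock: 5.5
ee_pos: [0.5405, 0.1867, 0.3187]
eef_rot: [-0.001, 0.648, 0.762, -0.001]
force: [-0.1, 0.1, -4.8]
gripper_width: 0.465
grasp_force: 62.9
```

```bash
python3 go.py .5403 .1878 .268 9.3; python3 - <<'E'
from h import *
p,_=grab("side","side2");grab("top","top2")
cv2.imwrite("pics/c3.png",cv2.resize(p[60:300,200:440],None,fx=2.5,fy=2.5))
E
```

```text
[0.0014 0.0001 0.0633] [-0.0033  0.0008 -0.0013] mm [ 1.1  0.1 50.7] 5.5
```

View pics/c3.png

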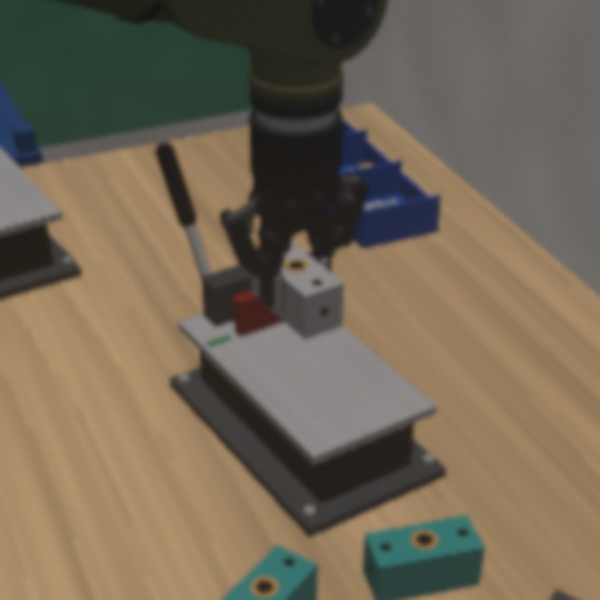

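The crop shows the block held level above the bed at crop (310,290), in line with the red stop at (257,312) and clear of everything. I'm lowering it.

drive_tool:
  rows:
    - [0.001,0,0.03,0,0,0]
    - [0.001,0,0.055,0,0,0]
    - [0.001,0,0.063,-0.003,0,0]
    - [0.001,0,0.063,-0.003,0,0]
    - [0.001,0,0.065,-0.003,0,0]
    - [0.001,0,0.066,-0.003,0,0]
    - [0.001,0,0.066,-0.003,0,0]

```text
clock: 6.3
ee_pos: [0.5412, 0.1888, 0.2684]
eef_rot: [0.001, 0.647, 0.762, 0.002]
force: [-0.1, -0.6, -4.8]
gripper_width: 0.465
grasp_force: 62.8
```

```bash
python3 go.py .5403 .1878 .2633 9.3
```

```text
[-0.0011 -0.0014  0.0064] [ 0.0053 -0.0002  0.0003] mm [-0.8 -1.1  5.1] 6.3
```

drive_tool:
  rows:
    - [0,0,0.0015,0,0,0]
    - [0,0,0.003,0,0,0]
    - [0,0,0.0045,0,0,0]
    - [0,0,0.005,0,0,0]
    - [0,0,0.005,0,0,0]

```text
clock: 6.8
ee_pos: [0.5409, 0.1888, 0.2634]
eef_rot: [0.001, 0.647, 0.762, 0.001]
force: [-1.1, 0.5, -4.1]
gripper_width: 0.46
grasp_force: 63.4
```

drive_tool:
  rows:
    - [0,0,0.0006,0,0,0]
    - [0,0,0.0012,0,0,0]
    - [0,0,0.0012,0,0,0]

```text
clock: 7.1
ee_pos: [0.541, 0.1888, 0.2633]
eef_rot: [0.001, 0.647, 0.762, 0.001]
force: [-4.6, -0.4, 4.6]
gripper_width: 0.467
grasp_force: 64.1
```

```bash
python3 - <<'E'
from meas import *
for n in("side","top"):
    p,d=grab(n,n+"3")
s=state();print(s["force"],s["ee_pos"])
Z=np.load("pics/side3.npz");p=Z["p"]
o=cv2.resize(p[110:250,260:400],(600,600),interpolation=2);cv2.imwrite("pics/c4.png",o)
E
```

```text
[-4.71076559 -0.80334022  4.8768546 ] [0.54097594 0.1888088  0.26334349]
```

View pics/c4.png

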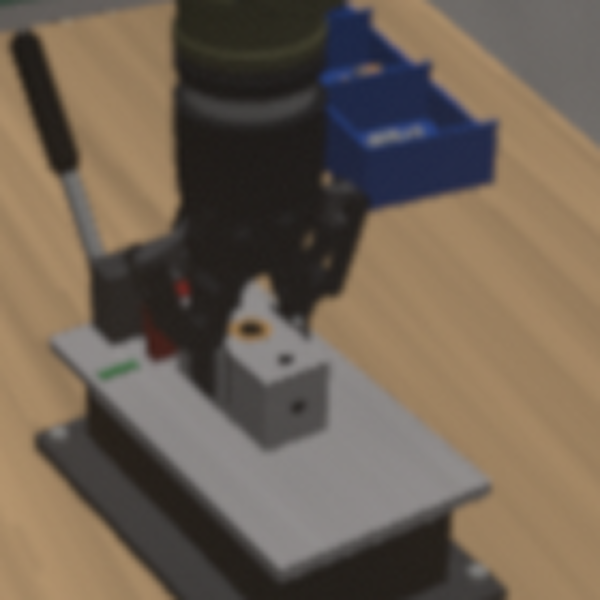

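The crop shows the block flat on the bed, in line with the stop and with a gap before the red plate at crop (158,330). Next I'm checking lateral centring and yaw in both views.

```bash
cat > chk.py <<'E'
from meas import *
import sys
F=np.array([541.1,182.9]);a=np.radians(9.3);ex=np.array([np.cos(a),np.sin(a)]);ey=np.array([-ex[1],ex[0]])
def fx(P): q=P[...,:2]*1000-F; return np.stack([q@ex,q@ey],-1)
def look(tag):
  for n in("top","side"):
    Z=np.load(f"pics/{n}{tag}.npz");p,d=Z["p"],Z["d"];P=cloud(n,d);q=fx(P)
    hsv=cv2.cvtColor(p,cv2.COLOR_BGR2HSV)
    m=(abs(P[...,2]-.127)<.006)&(abs(q[...,0])<35)&(q[...,1]>-60)&(q[...,1]<0)&(hsv[...,2]>70)&(d>0)
    if m.sum()>20:
        v,u=np.nonzero(m); w=fx(onplane(n,np.c_[u,v],.127))
        print(n,"blocktop n",m.sum(),"x",np.percentile(w[:,0],[1,50,99]).round(1),"ymin",np.percentile(w[:,1],[0,2]).round(1))
        for lo in range(-44,-10,6):
            k=(w[:,1]>=lo)&(w[:,1]<lo+6)
            if k.sum()>3: print("  y",lo,w[k,0].min().round(1),w[k,0].max().round(1))
    red=((hsv[...,0]<8)|(hsv[...,0]>172))&(hsv[...,1]>130)&(hsv[...,2]>40)&(abs(q[...,0])<45)&(abs(q[...,1]-70)<30)
    if red.sum(): 
        v,u=np.nonzero(red); w=fx(onplane(n,np.c_[u,v],.122)); print(n,"red n",red.sum(),"z.122 x",w[:,0].min().round(1),w[:,0].max().round(1),"y",np.percentile(w[:,1],[0,5,50,95,100]).round(1))
    g=(abs(hsv[...,0].astype(int)-60)<20)&(hsv[...,1]>90)&(abs(q[...,0])<70)&(abs(q[...,1]-70)<20)
    if g.sum():
        v,u=np.nonzero(g);w=fx(onplane(n,np.c_[u,v],.082))
        for s in(w[:,0]<0,w[:,0]>0):
            if s.any(): print(n,"green",w[s].mean(0).round(1),s.sum(),"y",w[s,1].min().round(1),w[s,1].max().round(1))
    m=(abs(P[...,2]-.082)<.004)&(abs(q[...,0])<80)&(abs(q[...,1])<135)&(hsv[...,2]>70)
    v,u=np.nonzero(m);w=fx(onplane(n,np.c_[u,v],.082))
    k=(w[:,1]<-60)&(w[:,1]>-100);
    if k.sum()>50: print(n,"bed x",np.percentile(w[k,0],[.5,99.5]).round(1),"ymin",w[:,1].min().round(1))
if __name__=="__main__": look(sys.argv[1])
E
python3 chk.py 0; echo; python3 chk.py 3; python3 go.py .5402 .1888 .2635 9.3
```

```text
top red n 171 z.122 x -29.1 29.5 y [60.2 60.8 66.  71.2 72.1]
top green [-47.6  69. ] 33 y 65.9 72.0
top green [49. 69.] 36 y 65.7 72.4
top bed x [-63.6  64.2] ymin -119.7
side red n 329 z.122 x -50.4 28.1 y [12.  14.8 39.4 64.5 67.2]
side bed x [-65.8  63. ] ymin -129.9

top red n 45 z.122 x -29.1 -14.5 y [58.9 60.3 65.3 71.  71.6]
top green [-43.1  69.2] 21 y 66.1 72.2
top bed x [-63.8  64.3] ymin -119.8
side blocktop n 246 x [-24.4  -2.6  29.7] ymin [-52.2 -49.6]
  y -44 -23.7 16.3
  y -38 -25.3 16.9
  y -32 -23.3 17.3
  y -26 -22.9 17.6
  y -20 -24.5 20.2
  y -14 -26.1 30.8
side red n 29 z.122 x -50.4 -3.0 y [12.6 13.7 24.1 61.1 63.4]
side bed x [-64.1  63. ] ymin -130.3
[ 0.0001 -0.001  -0.0002] [ 0.0028 -0.      0.0004] mm [ 0.1 -0.8 -0.2] 7.2
```

```bash
python3 - <<'E'
from chk import *
def onvert(n,uv,y):  # onto fixture plane y=const (mm) -> x,z mm
    f,cx,cy,o,M,_=cal(n); uv=np.atleast_2d(uv).astype(float)
    D=np.c_[(uv[:,0]-cx)/f,(uv[:,1]-cy)/f,np.ones(len(uv))]@M.T*1000; O=o*1000
    t=(y-(O[:2]-F)@ey)/(D[:,:2]@ey); X=O+D*t[:,None]
    return np.c_[(X[:,:2]-F)@ex,X[:,2]]
p=np.load("pics/side0.npz")["p"];hsv=cv2.cvtColor(p,cv2.COLOR_BGR2HSV)
red=((hsv[...,0]<8)|(hsv[...,0]>172))&(hsv[...,1]>100);red[:160]=0;red[210:]=0;red[:,:280]=0;red[:,330:]=0
for v in range(174,192,2):
    u=np.nonzero(red[v])[0]
    if len(u): print(v,onvert("side",[[u.min()-.5,v],[u.max()+.5,v]],60).round(1).tolist())
p=cv2.cvtColor(np.load("pics/side3.npz")["p"],cv2.COLOR_BGR2GRAY)
for v in range(192,218,2): print(v,p[v,306:346].tolist())
E
```

```text
174 [[-5.4, 129.4], [33.1, 116.4]]
176 [[-21.6, 129.5], [30.3, 111.8]]
178 [[-32.4, 127.7], [30.3, 106.2]]
180 [[-32.6, 122.4], [30.3, 100.6]]
182 [[-32.8, 117.0], [30.2, 94.9]]
184 [[-33.0, 111.6], [33.1, 88.2]]
186 [[-30.6, 105.1], [30.2, 83.5]]
188 [[-28.1, 98.7], [16.0, 82.8]]
190 [[-28.3, 93.1], [1.8, 82.2]]
192 [34, 34, 35, 41, 56, 69, 72, 89, 119, 134, 139, 140, 140, 140, 140, 140, 140, 139, 132, 119, 113, 116, 126, 137, 139, 139, 140, 140, 140, 138, 138, 139, 138, 135, 132, 130, 129, 129, 131, 132]
194 [34, 34, 35, 42, 56, 67, 66, 63, 75, 93, 115, 130, 137, 140, 139, 139, 139, 137, 122, 93, 78, 89, 115, 135, 139, 138, 137, 133, 123, 119, 122, 130, 137, 138, 136, 136, 134, 130, 129, 130]
196 [35, 34, 36, 42, 56, 67, 66, 61, 66, 69, 73, 87, 108, 126, 136, 140, 140, 138, 137, 134, 131, 131, 129, 121, 111, 102, 93, 88, 84, 83, 99, 122, 135, 139, 139, 138, 137, 135, 133, 130]
198 [37, 35, 37, 41, 56, 66, 66, 62, 66, 69, 69, 70, 72, 81, 101, 121, 130, 126, 119, 112, 98, 89, 85, 81, 78, 79, 78, 79, 79, 83, 102, 125, 135, 137, 137, 138, 138, 137, 137, 135]
200 [70, 46, 37, 42, 56, 65
[... 957 characters left out ...]
7, 77, 76, 77, 78, 77, 79, 81, 84, 91, 101, 113, 126, 136, 138, 137, 138, 138, 138, 137, 137, 137]
212 [139, 140, 140, 140, 140, 139, 139, 139, 139, 138, 135, 125, 108, 89, 76, 73, 76, 77, 77, 79, 83, 89, 95, 101, 112, 120, 126, 133, 136, 138, 138, 137, 138, 138, 138, 138, 138, 138, 138, 138]
214 [137, 138, 139, 140, 140, 140, 140, 140, 139, 140, 139, 138, 135, 127, 111, 94, 90, 93, 100, 112, 123, 131, 135, 136, 138, 138, 138, 139, 138, 138, 139, 139, 138, 138, 138, 138, 139, 138, 138, 138]
216 [136, 136, 137, 138, 139, 140, 141, 140, 139, 139, 139, 140, 138, 138, 136, 134, 133, 133, 135, 137, 138, 137, 138, 138, 138, 139, 139, 138, 138, 138, 138, 139, 138, 138, 138, 138, 138, 139, 139, 139]
```

```bash
python3 - <<'E'
from chk import *
print("bottom corners",fx(onplane("side",[[321.5,214.6],[336.1,209.6]],.082)).round(1).tolist())
print("top corners",fx(onplane("side",[[321.2,198.9],[336,194.7]],.127)).round(1).tolist())
print("tcp",fx(state()["ee_pos"]),"green/bed corner side", fx(cloud("side",np.load("pics/side0.npz")["d"])[200,330]))
E
```

```text
bottom corners [[-19.0, -42.5], [19.1, -44.5]]
top corners [[-21.6, -44.8], [14.4, -48.8]]
tcp [0.83245915 5.85117953] green/bed corner side [30.1047207  -3.29732323]
```

drive_tool:
  rows:
    - [0,0,-0.0003,0,0,0]
    - [0,-0.001,-0.0003,0,0,0]
    - [0.002,-0.001,-0.0003,0,0,0]
    - [0.004,-0.001,-0.0003,0,0,0]
    - [0.005,-0.001,-0.0003,0,0,0]
    - [0.005,-0.001,-0.0003,0,0,0]

```text
clock: 7.8
ee_pos: [0.5402, 0.1923, 0.2634]
eef_rot: [0.002, 0.647, 0.762, 0.002]
force: [0.3, -4.3, 4.8]
gripper_width: 0.459
grasp_force: 64.2
```

```bash
cat > st.py <<'E'
from chk import *
s=state();f=s["force"];q=s["eef_rot"];T=R.from_quat(np.r_[q[1:],q[0]]).as_matrix()
print("tcp",fx(s["ee_pos"]).round(2),s["ee_pos"][2].round(4),"F x,y,z",(f[:2]@ex).round(2),(f[:2]@ey).round(2),f[2].round(2),"yaw",np.degrees(np.arctan2(T[1,1],T[0,1])).round(2),"tilt",T[2,:2].round(4),"tau",s["wrist_torque"].round(2),s["clock"])
E
python3 st.py
```

```text
tcp [0.68 9.45] 0.2634 F x,y,z -0.45 -4.33 4.85 yaw 9.33 tilt [-0.0011  0.0053] tau [-0.81 -0.    0.11] 7.8
```

```bash
python3 go.py .5398 .1923 .2634 9.3
```

```text
[ 0.     -0.0006 -0.    ] [0.0068 0.0014 0.0007] mm [ 0.  -0.4 -0. ] 7.8
```

drive_tool:
  rows:
    - [0,0,-0.0005,0.003,0.001,0]
    - [0,-0.0006,-0.0007,0.003,0.001,0]
    - [0,-0.0006,-0.0007,0.003,0.001,0]
    - [0,-0.0006,-0.0007,0.003,0.001,0]

```text
clock: 8.2
ee_pos: [0.5392, 0.1928, 0.2634]
eef_rot: [-0.0, 0.647, 0.762, 0.001]
force: [3.4, -0.4, 1.5]
gripper_width: 0.464
grasp_force: 63.8
```

```bash
python3 st.py;  python3 go.py .5398 .1923 .2634 9.3
```

```text
tcp [-0.27 10.05] 0.2634 F x,y,z 3.29 -0.93 1.51 yaw 9.32 tilt [0.0014 0.0015] tau [-0.19 -0.56  0.11] 8.2
[-0.0007  0.0006 -0.0001] [ 0.0019 -0.0017  0.0005] mm [-0.6  0.5 -0. ] 8.2
```

drive_tool:
  rows:
    - [0.0015,0,0,0,0,0]
    - [0.003,0,0,0,0,0]
    - [0.0045,0,0,0,0,0]
    - [0.0045,0,0,0,0,0]
    - [0.0045,0,0,0,0,0]

```text
clock: 8.7
ee_pos: [0.5384, 0.1959, 0.2633]
eef_rot: [-0.0, 0.647, 0.762, -0.0]
force: [-0.4, -4.5, 4.2]
gripper_width: 0.462
grasp_force: 64.2
```

```bash
python3 st.py
```

```text
tcp [-0.61 13.29] 0.2633 F x,y,z -1.14 -4.33 4.17 yaw 9.31 tilt [ 0.0004 -0.0004] tau [-0.92 -0.22 -0.09] 8.7
```

drive_tool:
  rows:
    - [0,0.0004,-0.0006,0,0,0]
    - [0.002,0.0004,-0.0006,0,0,0]
    - [0.004,0.0004,-0.0006,0,0,0]
    - [0.004,0.0004,-0.0006,0,0,0]
    - [0.004,0.0004,-0.0006,0,0,0]

```text
clock: 9.2
ee_pos: [0.5381, 0.1989, 0.2634]
eef_rot: [-0.0, 0.647, 0.762, -0.0]
force: [1.1, -6.1, 2.7]
gripper_width: 0.461
grasp_force: 64.1
```

```bash
python3 st.py
```

```text
tcp [-0.38 16.29] 0.2634 F x,y,z 0.15 -6.18 2.72 yaw 9.32 tilt [-0.0004 -0.001 ] tau [-1.15 -0.25 -0.04] 9.2
```

drive_tool:
  rows:
    - [0.001,0.0002,-0.0004,0,0,0]
    - [0.0025,0.0002,-0.0004,0,0,0]
    - [0.004,0.0002,-0.0004,0,0,0]
    - [0.004,0.0002,-0.0004,0,0,0]
    - [0.004,0.0002,-0.0004,0,0,0]

```text
clock: 9.7
ee_pos: [0.5377, 0.2017, 0.2634]
eef_rot: [0.0, 0.647, 0.762, -0.001]
force: [1.0, -9.7, 1.9]
gripper_width: 0.463
grasp_force: 64.0
```

```bash
python3 st.py; python3 - <<'E'
from h import *
grab("top","top4");grab("side","side4")
E
python3 chk.py 4
```

```text
tcp [-0.33 19.09] 0.2634 F x,y,z -0.53 -9.74 1.94 yaw 9.31 tilt [-0.0013 -0.0015] tau [-1.32 -0.33 -0.09] 9.7
top blocktop n 26 x [-21.3  -2.3  16.4] ymin [-26.2 -26. ]
  y -26 -21.8 16.9
top red n 40 z.122 x -29.5 -15.4 y [63.2 65.2 70.2 75.4 75.9]
top green [-43.3  69. ] 20 y 65.9 72.0
top bed x [-63.9  63.9] ymin -119.8
side blocktop n 165 x [-25.2  -4.9  15.2] ymin [-38.5 -37.4]
  y -38 -25.3 15.1
  y -32 -25.1 15.4
  y -26 -24.9 15.7
  y -20 -24.5 14.2
  y -14 -22.2 14.9
side red n 16 z.122 x -50.3 -8.6 y [17.3 18.2 27.1 68.1 70.9]
side bed x [-65.8  63.4] ymin -131.1
```

```bash
python3 - <<'E'
from chk import *
p=np.load("pics/top4.npz")["p"]
o=cv2.resize(p[150:250,200:320],(720,600),interpolation=cv2.INTER_CUBIC);o=cv2.convertScaleAbs(o,alpha=1.6);cv2.imwrite("pics/c5.png",o)
E
```

```text
(no output)
```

View pics/c5.png

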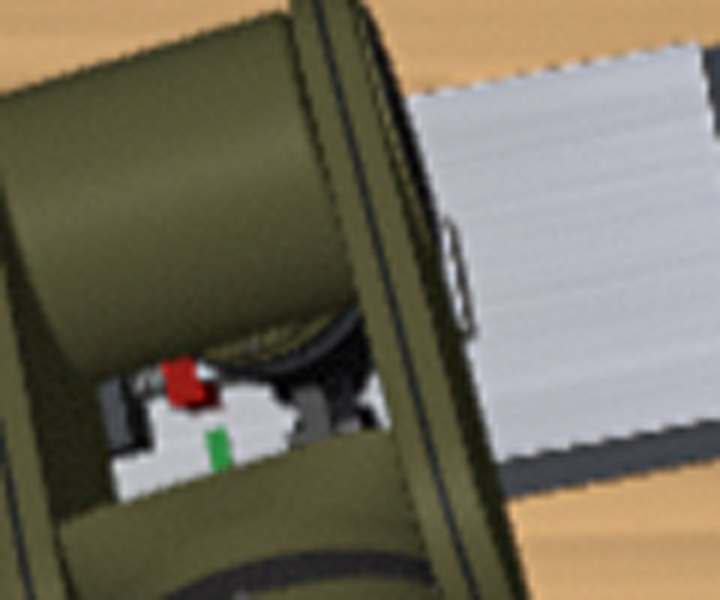

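The crop shows the stop's red edge at crop (188,382), now beside the green mark at (218,450). The far end of the block shows as a thin outline from (452,218) to (472,335). I'll measure centring from that outline.

```bash
python3 - <<'E'
from chk import *
g=cv2.cvtColor(np.load("pics/top4.npz")["p"],cv2.COLOR_BGR2GRAY).astype(int)
print(g[183:210,271:283])
# dark end-face extents per z
for z in(.127,.105,.082): print(z,fx(onplane("top",[[275.6,186],[278.6,206]],z)).round(1).tolist())
E
```

```text
[[ 24  75 119 118 115 115 115 114 114 113 114 114]
 [ 21  67 116 117 115 114 113 113 115 115 115 117]
 [ 10  42 104 109 117 118 116 117 116 116 114 116]
 [ 11  33  86  80 106 116 117 115 115 114 114 113]
 [ 12  22  65  73  77 111 115 114 114 114 114 114]
 [ 23  21  65  99  55  94 116 115 116 115 116 115]
 [ 29  14  59 122  55  84 118 117 115 116 116 115]
 [ 27  17  53 123  51  74 118 118 114 115 115 114]
 [ 23  21  50 114  50  56 117 117 115 116 116 115]
 [ 22  18  43  97  61  55 113 118 116 116 115 115]
 [ 16  17  41  98  92  51  96 118 115 115 114 114]
 [ 17  18  38 100 123  48  79 116 116 115 114 114]
 [ 18  17  33  85 121  44  67 119 118 117 116 117]
 [ 18  18  28  76 122  45  51 119 119 116 115 115]
 [ 19  16  19  52 109  53  47 112 118 115 115 115]
 [ 22  21  17  39  89  75  46  96 118 116 116 115]
 [ 19  17  17  30  74 107  51  85 117 115 114 113]
 [ 23  18  18  22  66 124  53  78 116 115 113 114]
 [ 35  21  16  18  53 115  45  66 119 119 118 117]
 [ 47  22  17  17  41  92  51  57 118 118 116 114]
 [ 46  20  16  20  28  69  72  57 108 118 114 114]
 [ 49  25  17  19  22  50  78  49  87 115 115 115]
 [ 50  35  19  18  17  20  39  46  84 116 117 114]
 [ 52  42  20  19  19  22  41  70  95 116 114 115]
 [ 52  46  17  20  18  24  60 109 117 116 114 114]
 [ 51  50  23  21  15  22  60 119 120 118 117 115]
 [ 51  50  33  19  17  19  46 111 120 117 116 115]]
0.127 [[14.0, -29.3], [-26.3, -27.8]]
0.105 [[17.1, -27.7], [-24.0, -26.2]]
0.082 [[20.4, -26.1], [-21.6, -24.5]]
```

```bash
python3 - <<'E'
from chk import *
def proj(n,x,y,z):
    f,cx,cy,o,M,_=cal(n); w=np.r_[(F+x*ex+y*ey)/1000,z]; c=M.T@(w-o); return (c[:2]/c[2]*f+[cx,cy]).round(1)
for n in("top","side"):
  for off in(0,-2):
    for z in(.127,.082): print(n,off,z,proj(n,off+20,-25.4,z),proj(n,off-20,-25.4,z))
print("stop rest",[proj("side",x,60,z) for x in(-30,30) for z in(.122,.082)])
g=cv2.cvtColor(np.load("pics/side4.npz")["p"],cv2.COLOR_BGR2GRAY).astype(int)
for v in range(188,212,2): print(v,g[v,300:342].tolist())
E
```

```text
top 0 0.127 [273.1 183.4] [276.8 203.1]
top 0 0.082 [275.3 186.2] [278.9 205.1]
top -2 0.127 [273.3 184.4] [277.  204.1]
top -2 0.082 [275.5 187.2] [279.  206.1]
side 0 0.127 [332.1 188.9] [317.  194.4]
side 0 0.082 [331.7 205.3] [317.  210.9]
side -2 0.127 [331.4 189.2] [316.2 194.7]
side -2 0.082 [331.  205.6] [316.2 211.2]
stop rest [array([293.5, 179.8]), array([294. , 194.1]), array([315.4, 172.4]), array([315.4, 186.5])]
188 [37, 34, 33, 33, 34, 35, 43, 59, 78, 106, 131, 139, 138, 137, 137, 138, 138, 139, 140, 141, 141, 139, 138, 138, 138, 139, 139, 138, 137, 137, 139, 139, 138, 136, 133, 131, 131, 130, 129, 129, 129, 131]
190 [54, 41, 36, 34, 35, 39, 52, 67, 68, 74, 97, 121, 135, 139, 140, 140, 139, 139, 139, 138, 129, 108, 91, 97, 115, 135, 140, 139, 139, 139, 139, 138, 137, 137, 138, 137, 135, 131, 130, 129, 129, 128]
192 [58, 42, 34, 34, 34, 39, 52, 64, 65, 62, 67, 78, 95, 117, 132, 138, 139, 139, 139, 137, 128, 111, 102, 106, 121, 135, 136, 134, 130, 122, 114, 104, 107, 125, 136, 139, 138, 139, 138, 135, 132, 130]
194 [63, 43, 33, 34, 35, 40, 52, 65, 65, 62, 67, 69, 69, 74
[... 975 characters left out ...]
, 78, 77, 78, 76, 73, 69, 74, 76, 77, 77, 78, 84, 106, 131, 138, 138, 138, 137, 137, 136, 136, 137]
206 [138, 139, 140, 140, 139, 139, 138, 138, 137, 130, 115, 96, 82, 73, 69, 69, 69, 71, 75, 78, 77, 78, 78, 78, 78, 78, 77, 78, 78, 78, 81, 87, 109, 131, 138, 138, 138, 137, 138, 137, 137, 136]
208 [137, 138, 139, 140, 139, 140, 139, 138, 138, 138, 137, 133, 125, 106, 85, 73, 69, 71, 75, 77, 77, 77, 77, 77, 78, 80, 83, 88, 94, 100, 114, 124, 132, 137, 138, 139, 138, 138, 138, 138, 137, 137]
210 [135, 137, 137, 137, 139, 139, 140, 140, 139, 139, 139, 138, 138, 135, 125, 106, 87, 77, 76, 78, 80, 83, 89, 96, 105, 116, 124, 131, 133, 135, 137, 139, 138, 138, 138, 138, 138, 139, 138, 137, 137, 137]
```

Centring looks good to about 0.5 mm: the end-face bottom corners fit x≈-0.4, and the TCP reads -0.3. The stop has moved about 4.7 mm, which matches the push force less bed friction. I'm pressing on about 3 mm more.

drive_tool:
  rows:
    - [0.001,0.0003,-0.0003,0,0,0]
    - [0.0022,0.0003,-0.0004,0,0,0]
    - [0.0034,0.0003,-0.0005,0,0,0]
    - [0.0042,0.0003,-0.0005,0,0,0]
    - [0.0042,0.0003,-0.0005,0,0,0]
    - [0.0042,0.0003,-0.0005,0,0,0]

```text
clock: 10.4
ee_pos: [0.5373, 0.2046, 0.2634]
eef_rot: [0.0, 0.647, 0.762, -0.002]
force: [1.4, -11.0, 1.1]
gripper_width: 0.462
grasp_force: 63.9
```

```bash
python3 st.py; python3 - <<'E'
from h import *
grab("top","top5");grab("side","side5")
E
python3 chk.py 5 | grep -E "top (red|green)"
```

```text
tcp [-0.2  22.05] 0.2634 F x,y,z -0.43 -11.1 1.13 yaw 9.31 tilt [-0.0025 -0.0021] tau [-1.63 -0.39 -0.06] 10.4
top red n 42 z.122 x -29.5 -15.0 y [66.8 67.5 72.8 77.8 78.6]
top green [-42.7  69.1] 20 y 65.9 72.2
```

drive_tool:
  rows:
    - [0.0005,0.0002,0,-0.0015,0.0015,0]
    - [0.001,0.0002,0,-0.0025,0.003,0]
    - [0.001,0.0002,0,-0.0025,0.003,0]
    - [0.001,0.0002,0,-0.0025,0.003,0]
    - [0.001,0.0002,0,-0.0025,0.003,0]
    - [0.001,0.0002,0,-0.0025,0.003,0]
    - [0.001,0.0002,0,-0.0025,0.003,0]
    - [0.001,0.0002,0,-0.0025,0.003,0]
    - [0.001,0.0002,0,-0.0025,0.003,0]
    - [0.001,0.0002,0,-0.0025,0.003,0]

```text
clock: 11.5
ee_pos: [0.5372, 0.2051, 0.2634]
eef_rot: [-0.0, 0.647, 0.762, -0.001]
force: [-0.2, -12.4, 3.7]
gripper_width: 0.46
grasp_force: 63.9
```

```bash
python3 st.py; python3 - <<'E'
from h import *
grab("top","top6");p,_=grab("side","side6");t=cv2.imread("pics/top6.png")
o=np.zeros((400,800,3),np.uint8);o[:,:400]=cv2.resize(p[130:230,260:360],(400,400),interpolation=2);o[:,400:]=cv2.resize(t[160:260,205:305],(400,400),interpolation=2)
cv2.imwrite("pics/c6.png",cv2.convertScaleAbs(o,alpha=1.4))
E
python3 chk.py 6 | grep -E "top (red|green)"; python3 st.py
```

```text
tcp [-0.27 22.57] 0.2634 F x,y,z -2.17 -12.17 3.69 yaw 9.33 tilt [-0.0012 -0.0015] tau [-2.01 -0.12 -0.08] 11.5
top red n 42 z.122 x -29.5 -15.0 y [63.6 68.8 73.5 78.5 79.3]
top green [-43.  69.] 18 y 65.9 72.0
tcp [-0.26 22.55] 0.2634 F x,y,z -1.36 -12.69 3.82 yaw 9.33 tilt [-0.0012 -0.0016] tau [-2.   -0.05 -0.05] 11.6
```

View pics/c6.png

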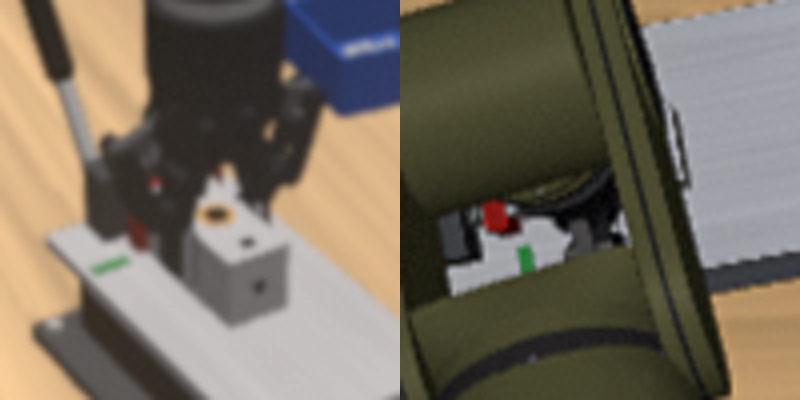

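The side crop (left) shows the block flat and square on the bed, with the fingers still on it. The top crop (right) shows the stop plate at (497,217) beside the green mark at (525,258). The stop has moved about 8.2 mm, so the spring force is about 9.5 N, and it is steady.

```bash
python3 -c "
from bench import r;print(r.job_done())"
```

```text
the job is handed in; nothing more can be done
None
```

I handed the job in at about 12 s: the aluminium block lies flat, square and centred (within about 0.5 mm) on the lever fixture's bed, still gripped and pressing the stop back about 8.2 mm (about 9.5 N), with the stop's face beside the green marks; I never moved the jaw or the bush.

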